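# Swap the setting block for the casting and pump it tight in the measuring clamp

### The job

Take the steel setting block out of the clamp's bay and lay it flat on the cork mat, then put the open black casting flat in the bay with its long side home against the back rail and let go of it. Then pump the clamp's hand lever with full strokes, all the way down and right back up each time, until the ram has pushed the casting fully against the anvil and the sprung nose pad is clearly squeezed in (4 mm or more) but not bottomed out, and leave the lever up. Do not disturb the other things on the plate.

Things in the scene. Friction and masses are not known exactly. Their poses are not given: they have to be found in the camera images.
- clamp: Hand-pumped clamp, screwed to the plate. Origin: on the plate (z 0) at the centre of the casting's footprint once clamped. +y: the way the ram pushes; +x: from the bay's open front to the back rail. The bay's floor is the bare plate. Beige pump housing at the -y end: y -142 to -290 mm, x -36 to +36, 99 high; its two ears are 134 high.
- anvil_face (a point): Centre of the face of the anvil, the steel block at the +y end of the bay. Face at clamp y +50 mm, 70 wide in x, 40 high; the block is 35 thick.
- rail_face (a point): Centre of the face of the back rail, the steel bar along the +x side of the bay. Face at clamp x +40 mm, from y -80 to +50, 26 high.
- lever_pin (a point): Axis of the lever on top of the housing (parallel to the clamp's x), at clamp y -190, z 118 mm. The lever runs from here to -y over the housing and beyond; nothing stands beneath its end.
- lever (a joint): Hand lever, rad: 0 = up (sprung, returns by itself), 0.6 = fully down on its stop. Points 0.5 rad above level at 0, 0.1 below level at 0.6. Takes 10 to 18 N at the paddle, of which 5 to 7 N is the return spring. A ratchet moves the ram on by 12 mm per full stroke (below 0.05, beyond 0.55); the first may give 6 mm more or less, a shorter stroke 6 mm or nothing. On the way up the ram stays.
- lever_paddle (a point): Middle of the upper face of the lever's black rubber paddle (62 long, 34 wide, 14 thick, its middle 162 mm from the pin). About 202 mm above the plate when up and 109 mm when fully down. The lever's end stands 217 mm high when up. Press it down from above with the shut fingertips.
- ram (a joint): How far the ram has come out of the housing, m: 0 to 0.084, starts between 0 and 0.02. Moved only by the lever (held by 28 N of friction). At 0 the pad's face is at clamp y -108 mm.
- pad (a joint): How far the sprung nose pad on the ram's end (steel disc of 34 mm diameter, 10 thick, axis 26 mm above the plate, with a spring behind it) is squeezed in, m: 0 = free, 0.024 = bottomed. 1.2 N per mm. Just sliding the casting along squeezes it by up to 3 mm.
- pad_face (a point): Centre of the pad's face that meets the casting, 26 mm above the plate. The face looks to the clamp's +y.
- casting: Black open frame with a rib across its middle, loose, 0.3 to 0.55 kg: 80 (its x) by 100 (its y) by 45 high, walls 8 thick, no floor. The rib lies on its x axis: 10 thick, 64 long, its top 40 mm above the bottom; on each side of it is an open pocket 64 by 37 mm, so the fingers can go in and pinch the rib. Origin: centre of the underside. The same turned half round.
- setting_block: Bright steel block with three dark holes seen on top, 60 (x) by 35 (y) by 30 high, 0.3 to 0.55 kg, lying in the clamp's bay at the start. Origin: centre of the underside.
- mat: Cork mat, fixed to the plate, 120 (x) by 100 (y), 4 thick. Origin: centre of the underside.
- cover: Bystander: solid black cover 75 x 85 x 22 with a round boss, 33 high in all, no pockets. Origin: centre of the underside.
- ref_sphere: Bystander: steel reference ball on a thin post with a round foot of 52 mm diameter, 118 high. Origin: centre of the underside.
- v_block: Bystander: dark V-block, 50 x 40, 40 high. Origin: centre of the underside.
- screw_jack: Bystander: small dark conical screw jack, 52 diameter, 74 high. Origin: centre of the underside.
- angle_plate: Bystander: dark angle plate 90 x 70, 100 high. Origin: centre of the underside.
- stylus_case: Bystander: flat wooden case 70 x 110, 28 high. Origin: centre of the underside.

How it is judged:
On the way, in this order (a step that is already met when the one before it is completed fails the run):
1. the setting block lies flat on the cork mat, let go (x of setting_block in the frame of mat between -0.045 and 0.045 m and y of setting_block in the frame of mat between -0.04 and 0.04 m and height (world z) of setting_block below 0.008 m and angle between setting_block's own z axis and vertical below 0.1 rad and contact force between the fingers and setting_block below 0.5 N), for 0.2 s.
2. the casting lies in the bay against the back rail, let go, the lever up (x of casting in the frame of clamp between -0.005 and 0.005 m and y of casting in the frame of clamp between -0.055 and 0.003 m and height (world z) of casting below 0.004 m and angle between the x axis of casting and the x axis of clamp, either way round below 0.08 rad and contact force between the fingers and casting below 0.5 N and value of joint lever below 0.08 rad), for 0.2 s.
3. the lever is pressed fully down (value of joint lever above 0.53 rad).
4. the lever is back up (value of joint lever below 0.06 rad).
5. the lever is pressed fully down again (value of joint lever above 0.53 rad).
6. the lever is back up again (value of joint lever below 0.06 rad).
At the end, for the whole second after the job is handed in: Casting flat in the bay at rest, square within 0.05 rad, within 5 mm of the back rail and 2 mm of the anvil; nose pad squeezed in 4 to 21 mm; lever up (under 0.06 rad); setting block at rest flat on the cork mat, centre within 45 mm (mat x) and 40 mm (mat y) of the mat centre (x of casting in the frame of clamp between -0.005 and 0.005 m and y of casting in the frame of clamp between -0.002 and 0.003 m and height (world z) of casting below 0.004 m and angle between the x axis of casting and the x axis of clamp, either way round below 0.05 rad and linear speed of each of casting, setting_block below 0.02 m/s and value of joint pad between 0.004 and 0.021 m and value of joint lever below 0.06 rad and x of setting_block in the frame of mat between -0.045 and 0.045 m and y of setting_block in the frame of mat between -0.04 and 0.04 m and height (world z) of setting_block below 0.008 m and angle between setting_block's own z axis and vertical below 0.1 rad); the robot touches nothing.
It fails at once if the nose pad is bottomed out (value of joint pad above 0.0235 m).
It fails at once if the reference ball is moved by more than 20 mm or tipped (distance of ref_sphere from where it was at the start of the episode above 0.02 m or angle between ref_sphere's own z axis and vertical above 0.3 rad).
It fails at once if another bystander is moved by more than 30 mm (distance of any of cover, v_block, screw_jack, angle_plate, stylus_case from where it was at the start of the episode above 0.03 m).
It also fails if it takes over 72 s, if anything falls off the work surface, if the arm or the gripper's body presses on something with over 40 N, if the wrist force passes 120 N, or if a joint passes its speed limit or range.

### The arm

A 6-joint arm with a two-finger parallel gripper is mounted at the origin on the work surface. World frame = base frame: x ahead of the robot, y to its left, z up, the work surface at z = 0. Lengths are in m, angles in rad, forces in N, time in s.
With the tool pointing down it reaches from about 0.375 to 0.975 m from the base axis. Payload 3.8 kg.
Tool frame: the origin (TCP) lies at the very end of the fingers, on their centre line; the grasp point (between the pads) lies bot.hold_point_z behind it (bot.hold_point_z is the distance from the TCP to the grasp point, in m); z points along the fingers, y is the line along which they close (so a half turn about z gives the same grasp; the last joint's range is limited). The gripper opens to 85 mm and grips with 20 to 120 N. Pads are 22 mm wide; open, the fingers measure 114 mm over their backs; the gripper's body (76 mm by 85 mm) begins 54 mm behind the grasp point. The pads swing forward as they close: fully open they stand 13 mm farther back than shut.
Start: joints at [1.148, 0.264, 1.604, -0, 1.274, -0.037], TCP at [0.254, 0.625, 0.231] pointing down, gripper open.
Joint ranges: [-2.63, 2.63], [-0.94, 2.18], [0.31, 2.57], [-1.31, 4.45], [0, 2.66], [-2.55, 2.55]. Speed limits (rad/s): [2.57, 2.57, 3.14, 3.14, 3.14, 3.14].

### API

Orientations are given as a rotation vector (axis times angle).
In Python, from workcell import bot gives the robot as it stands.
- The arm moves only by the shell command python3 jog.py 'ROWS' [OPENING] [FORCE]. ROWS is a JSON object whose key "segments" holds a list of rows, 1 to 5 of them, each of 4 numbers: dx, dy, dz in m, then a turn about the tool's z in rad; each row shifts and turns the commanded pose from where the row before left it, along the tool's axes as they then stand; what a row does not reach is not made up. A row lasts 1/8 s, in which the tool goes at most 0.0625 m and 0.188 rad, less where a joint would pass 70% of its speed; a pose out of reach is approached as far as the arm can. OPENING is the opening from 0.0 (shut) to 1.0 (fully open), set as the command begins (- or left out keeps the last). The fingers move at their own pace and stop on an object; FORCE is the grip in N (left out, the last holds). Time passes only in rows, so rows that do not move let the fingers close. It prints the time, the measured TCP pose, the force, the opening and the grip force at its end. Input that does not fit is refused with a message, and nothing moves.
- bot.read_state(): the state, without advancing time (a new reading comes with each control period).
- bot.read_camera(name): name is "scene" or "top"; returns the picture (420x560x3 uint8, red, green, blue); there is no depth.
- bot.camera_info(name): a dict with "intrinsics" (3x3 intrinsics, pixels), "extrinsics" (4x4, takes a point from camera to world coordinates). Camera axes: x right, y down, z forward; pixel columns grow to the right and rows downward; lengths in m; the calibration is good to about 2 mm. A picture is of the moment at which its call begins. camera_info takes no time and is no camera call.
- bot.finish_job(): hands the job in; it is judged then, once.
The state is a dict: "time": time; "q": joint angles; "joint_vel": joint speeds; "joint_torque": joint torques, N m; "tool_pos": TCP position; "tcp_rot": TCP orientation; "wrist_force": force on the tool from outside, world axes, zero at the start; "torque": the same for the moment, N m; "width": opening from 0.0 (shut) to 1.0 (fully open); "grip_force": force on a finger pad.
Only numpy, scipy, OpenCV 4.12 (cv2) and the standard library are available. Lean on these libraries where they do the work, as an engineer would, in place of code of your own. Each camera call takes 0.05 s, during which the arm holds its last target. There are 200 camera calls.

## Working session

There is one attempt and no reset: what is moved stays moved. The work goes in short steps, Python scripts to look and compute and a shell command to move; the robot and the scene stay as the last step left them, time stands still between calls to the robot, and variables do not carry over. Pictures are saved under pics/ and viewed, at most 12 in all, crops included, and the job is handed in when it is done.

```bash
ls; mkdir -p pics; python3 - <<'E'
from workcell import bot
import cv2,numpy as np
print(bot.hold_point_z, {k:np.round(v,3) for k,v in bot.read_state().items()})
for n in("scene","top"):
    im=bot.read_camera(n); cv2.imwrite(f"pics/{n}0.png",im[:,:,::-1]); i=bot.camera_info(n); print(n,np.round(i["intrinsics"],1).tolist(),np.round(i["extrinsics"],3).tolist())
E
```

```text
jog.py
pics
workcell.py
0.0187 {'time': np.float64(0.0), 'q': array([ 1.148,  0.265,  1.605,  0.   ,  1.274, -0.037]), 'joint_vel': array([-0.001, -0.002,  0.003,  0.003,  0.001, -0.001]), 'joint_torque': array([-1.0000e-03, -5.1511e+01, -3.6731e+01, -0.0000e+00,  1.3000e-02,
        0.0000e+00]), 'tool_pos': array([0.254, 0.625, 0.23 ]), 'tcp_rot': array([-6.020e-01, -3.083e+00,  3.000e-03]), 'wrist_force': array([0.285, 0.054, 0.499]), 'torque': array([-0.005, -0.019, -0.037]), 'grip_force': np.float64(0.0), 'width': np.float64(0.998)}
scene [[430.3, 0.0, 286.4], [0.0, 430.3, 208.8], [0.0, 0.0, 1.0]] [[0.661, 0.642, -0.389, 1.025], [0.75, -0.564, 0.345, -0.368], [0.003, -0.52, -0.854, 1.021], [0.0, 0.0, 0.0, 1.0]]
top [[524.1, 0.0, 288.3], [0.0, 524.1, 216.9], [0.0, 0.0, 1.0]] [[-0.017, -0.989, 0.145, 0.435], [-1.0, 0.02, 0.014, -0.015], [-0.017, -0.145, -0.989, 1.455], [0.0, 0.0, 0.0, 1.0]]
```

View pics/top0.png

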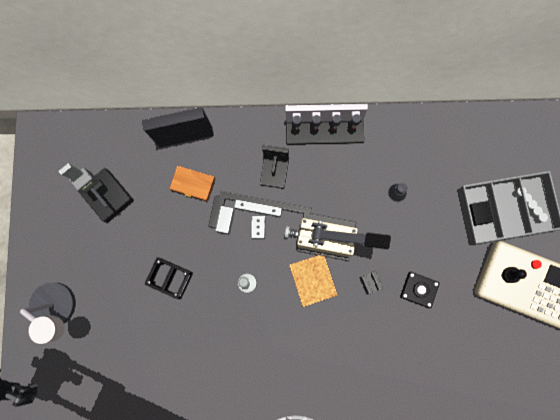

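View pics/scene0.png

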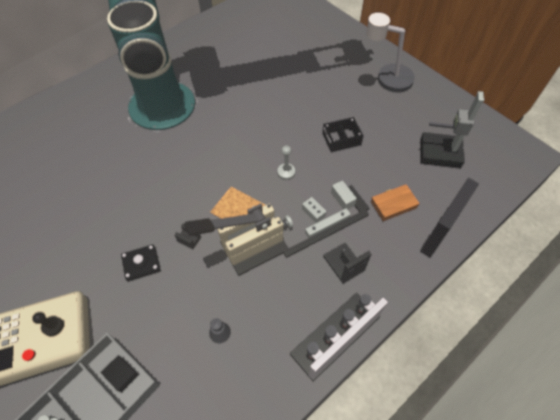

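The top view shows the setting block at (258,227), casting (169,278), mat (313,280), ball (247,283), anvil (224,219), rail (258,208), pad (290,233) and lever paddle (377,241). Next I'll measure them.

```bash
cat > h.py <<'E'
from workcell import bot
import cv2,numpy as np
def ray(n,p):
    i=bot.camera_info(n);K=np.array(i["intrinsics"]);T=np.array(i["extrinsics"])
    return T[:3,3],T[:3,:3]@np.linalg.inv(K)@np.array([p[0],p[1],1.])
def pt(n,p,z):
    o,d=ray(n,p); return (o+d*(z-o[2])/d[2])[:2]
def pix(n,P):
    i=bot.camera_info(n);T=np.linalg.inv(np.array(i["extrinsics"]));c=T[:3,:3]@np.array(P)+T[:3,3]
    u=np.array(i["intrinsics"])@c;return u[:2]/u[2]
def rects(im,mask,n,z,box,amin=40):
    x0,y0,x1,y1=box;m=np.zeros_like(mask);m[y0:y1,x0:x1]=mask[y0:y1,x0:x1]
    out=[]
    for c in cv2.findContours(m,cv2.RETR_EXTERNAL,cv2.CHAIN_APPROX_NONE)[0]:
        if cv2.contourArea(c)<amin: continue
        w=np.array([pt(n,q[0],z) for q in c],np.float32)
        r=cv2.minAreaRect(w);b=cv2.boxPoints(r)
        out.append((np.round(r[0],4),np.round(r[1],4),round(r[2],1),np.round(cv2.boundingRect(c),0)))
    return out
E
python3 - <<'E'
from h import *
im=cv2.imread("pics/top0.png");hsv=cv2.cvtColor(im,cv2.COLOR_BGR2HSV)
steel=((hsv[...,2]>120)&(hsv[...,1]<60)).astype('u1')*255
for nm,z,b in(("block",.03,(248,214,270,242)),("rail",.026,(233,196,284,218)),("anvil",.04,(208,195,233,240))): print(nm,rects(im,steel,"top",z,b))
mat=cv2.inRange(hsv,(5,100,100),(25,255,255)); print("mat",rects(im,mat,"top",.004,(280,245,345,312)))
bl=(hsv[...,2]<35).astype('u1')*255; print("cast",rects(im,bl,"top",.045,(138,250,200,305)))
print(im[278,150:190,:].max(1), im[262,130:145].max(1))
c=im[180:310,140:400];cv2.imwrite("pics/crop.png",cv2.resize(c,None,fx=3,fy=3,interpolation=cv2.INTER_CUBIC))
E
```

```text
block [(array([0.6213, 0.0898]), array([0.0386, 0.0609]), 88.9, array([251, 215,  15,  23]))]
rail [(array([0.6744, 0.0928]), array([0.1351, 0.0253]), 79.0, array([233, 199,  49,  17]))]
anvil [(array([0.6416, 0.182 ]), array([0.0367, 0.072 ]), 78.7, array([215, 206,  18,  27]))]
mat [(array([ 0.4732, -0.0578]), array([0.1208, 0.1005]), 17.2, array([290, 255,  47,  52]))]
cast [(array([0.4776, 0.3263]), array([0.0254, 0.0668]), 83.6, array([164, 268,  13,  26])), (array([0.4932, 0.3637]), array([0.0351, 0.0699]), 84.1, array([149, 262,  16,  27]))]
[ 13   7   9  12  51 110 119 119 113 120 116 113 113 120 115  87  41  45
  56  31   2   6  39 104 120 120 112 116 117 116 115 119 120 107  41  46
  60  70  93  14] [115 118 116 116 115 116 115 116 116 116 116 115 114 118 113]
```

View pics/crop.png

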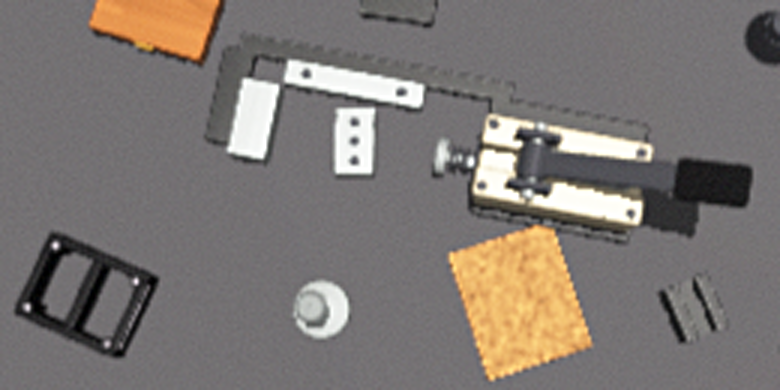

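The crop shows three block holes near full-image (258,220), (258,227) and (258,234). The casting's corner screws are near (159,262), (185,274), (175,295) and (148,282), and the pad face is near (286,233).

```bash
cat >> h.py <<'E'
yaw=np.radians(-11.2);CX=np.array([np.cos(yaw),np.sin(yaw)]);CY=np.array([-CX[1],CX[0]]);C0=np.array([.629,.1165])
def cl(p): p=np.array(p)[:2]-C0; return np.round([p@CX,p@CY],4)
def wd(x,y): return C0+x*CX+y*CY
def go(x,y,z,ydeg=None):
    "delta in tool axes to world target; ydeg = world angle of tool y"
    from scipy.spatial.transform import Rotation as R
    s=bot.read_state();M=R.from_rotvec(s["tcp_rot"]).as_matrix();a=np.degrees(np.arctan2(M[1,1],M[0,1]))
    d=M.T@(np.array([x,y,z])-s["tool_pos"])
    t=0 if ydeg is None else -((ydeg-a+90)%180-90)
    print("t",round(s["time"],2),"pos",np.round(s["tool_pos"],4),"ydeg",round(a,1),"d",np.round(d,4),"turn",round(np.radians(t),3))
E
python3 - <<'E'
from h import *
im=cv2.imread("pics/top0.png");g=cv2.cvtColor(im,cv2.COLOR_BGR2GRAY).astype(float)
P=[(159,261.7),(185.3,274.3),(175,295),(148.3,282.3)];w=[]
for p in P:
    x,y=int(round(p[0])),int(round(p[1]));s=g[y-2:y+3,x-2:x+3];s=np.clip(s-s.min()-20,0,None);yy,xx=np.mgrid[y-2:y+3,x-2:x+3]
    w.append(pt("top",((s*xx).sum()/s.sum(),(s*yy).sum()/s.sum()),.045))
w=np.array(w);print("cast",w.mean(0),[np.hypot(*(w[i]-w[i-1])) for i in range(4)],"yang",[np.degrees(np.arctan2(*(a[::-1]))) for a in(w[0]-w[1],w[3]-w[2])],"xang",[np.degrees(np.arctan2(*(a[::-1]))) for a in(w[0]-w[3],w[1]-w[2])])
h=[pt("top",p,.03) for p in((258,220.3),(258,227),(258,233.7))];print("block",np.mean(h,0),h[0]-h[2],"cl",cl(np.mean(h,0)))
print("pad",cl(pt("top",(285.7,232.7),.03)))
print("ball",pt("top",(247.5,283),.0),pt("top",(244,282),.11))
A=lambda a,b,z:cl(pt("top",(140+a/3,180+b/3),z))
print("anvil corners",A(243,78,.04),A(280,83,.04),A(267,160,.04),A(228,154,.04))
print("rail",A(287,59,.026),A(424,86,.026),A(421,107,.026),A(285,81,.026),A(421,107,0))
print("housing",A(490,113,.099),A(652,146,.099),A(640,224,.099),A(472,192,.099),"paddle",A(713,182,.202))
go(*np.mean(h,0),.2,88.9)
E
```

```text
cast [0.48409317 0.33543036] [np.float64(0.06017527903634504), np.float64(0.07918425747557592), np.float64(0.05910497590390819), np.float64(0.07996584048859624)] yang [np.float64(64.16450518040251), np.float64(64.94552282308732)] xang [np.float64(-24.78541873044731), np.float64(-24.015700295607793)]
block [0.61846688 0.08949226] [ 0.03704637 -0.00033485] cl [-0.0051 -0.0285]
pad [-0.0073 -0.1062]
ball [0.46716525 0.12208977] [0.46745829 0.12066253]
anvil corners [0.0331 0.0813] [0.0344 0.047 ] [-0.0371  0.0451] [-0.038   0.0811]
rail [0.0596 0.0471] [ 0.0568 -0.0822] [ 0.0371 -0.083 ] [0.039  0.0449] [ 0.0407 -0.0815]
housing [ 0.0321 -0.1474] [ 0.0281 -0.2907] [-0.0405 -0.2912] [-0.0386 -0.1441] paddle [-0.0066 -0.3336]
t 0.1 pos [0.2537 0.6248 0.2301] ydeg 67.9 d [-0.5393 -0.3586  0.0308] turn -0.367
```

```bash
python3 jog.py '{"segments": [[-0.049,-0.0326,0.002,0],[-0.049,-0.0326,0.002,0],[-0.049,-0.0326,0.002,0],[-0.049,-0.0326,0.002,0],[-0.049,-0.0326,0.002,0]]}' 0.75
python3 jog.py '{"segments": [[-0.049,-0.0326,0.002,0],[-0.049,-0.0326,0.002,0],[-0.049,-0.0326,0.002,0],[-0.049,-0.0326,0.002,0],[-0.049,-0.0326,0.002,0]]}'
python3 jog.py '{"segments": [[-0.049,-0.0326,0.002,0],[0,0,0,-0.183],[0,0,0,-0.183],[0,0,0,0]]}'
python3 - <<'E'
from h import *
A=lambda a,b,z:pt("top",(140+a/3,180+b/3),z)
src=np.array([(.035,.085),(.035,.05),(-.035,.05),(-.035,.085),(.036,-.142),(.036,-.29),(-.036,-.29),(-.036,-.142)],np.float32)
dst=np.array([A(243,78,.04),A(280,83,.04),A(267,160,.04),A(228,154,.04),A(490,113,.099),A(652,146,.099),A(640,224,.099),A(472,192,.099)])
a=src-src.mean(0);b=dst-dst.mean(0);th=np.arctan2((a[:,0]*b[:,1]-a[:,1]*b[:,0]).sum(),(a*b).sum())
R=np.array([[np.cos(th),-np.sin(th)],[np.sin(th),np.cos(th)]]);o=dst.mean(0)-R@src.mean(0)
print(np.degrees(th),o,np.round((dst-o)@R-src,4).tolist())
for n,p in(("block",(.6185,.0895)),("pad",pt("top",(285.7,232.7),.03)),("rail",A(287,59,.026)),("rail",A(424,86,.026)),("railbot",A(421,107,0)),("railtop",A(421,103,.026)),("paddle",A(713,182,.202))): print(n,np.round((p-o)@R,4))
go(.6195,.0895,.008,88.9)
E
```

```text
time: 0.72
tool_pos: [0.4202, 0.3804, 0.2208]
tcp_rot: [-0.602, -3.083, 0.001]
wrist_force: [-0.6, 0.3, -0.6]
width: 0.751
grip_force: 0.0
time: 1.35
tool_pos: [0.5858, 0.1372, 0.2108]
tcp_rot: [-0.602, -3.083, 0.0]
wrist_force: [0.8, 0.6, -1.1]
width: 0.75
grip_force: 0.0
time: 1.85
tool_pos: [0.6181, 0.0899, 0.2086]
tcp_rot: [-0.035, -3.14, 0.0]
wrist_force: [-0.4, -0.1, -0.6]
width: 0.752
grip_force: 0.0
-11.797177113688338 [0.62590538 0.11393547] [[-0.0003, -0.0002], [0.0014, 0.0005], [-0.0001, -0.0022], [-0.0013, -0.0012], [0.0001, -0.0019], [-0.0023, 0.0028], [0.0011, 0.0015], [0.0014, 0.0007]]
block [-0.0023 -0.0254]
pad [-0.0037 -0.1031]
rail [0.0616 0.0508]
rail [ 0.0602 -0.0785]
railbot [ 0.0441 -0.0779]
railtop [ 0.0441 -0.0788]
paddle [-0.0006 -0.3305]
t 1.85 pos [0.6181 0.0899 0.2086] ydeg 88.7 d [-0.0017 -0.0004  0.2006] turn -0.003
```

```bash
sed -i 's/-11.2/-11.8/;s/\[.629,.1165\]/[.6264,.1139]/' h.py
python3 jog.py '{"segments": [[-0.001,0,0.06,0],[0,0,0.06,0],[0,0,0.05,0],[0,0,0.022,0],[0,0,0.007,0]]}'
python3 jog.py '{"segments": [[0,0,0,0],[0,0,0,0],[0,0,0,0],[0,0,0,0],[0,0,0,0]]}' 0.2 40
```

```text
time: 2.48
tool_pos: [0.6173, 0.0904, 0.0079]
tcp_rot: [-0.035, -3.137, 0.001]
wrist_force: [-0.2, -0.7, 1.0]
width: 0.751
grip_force: 0.0
time: 3.1
tool_pos: [0.6209, 0.0905, 0.0121]
tcp_rot: [0.031, 3.138, 0.001]
wrist_force: [-1.3, 0.3, 6.9]
width: 0.4
grip_force: 41.5
```

```bash
python3 jog.py '{"segments": [[0,0,-0.03,0],[0,0,-0.06,0],[0,0,-0.06,0],[0,0,-0.04,0],[0,0,0,0]]}'
python3 - <<'E'
from h import *
go(.4732,-.0578,.2)
E
```

```text
time: 3.72
tool_pos: [0.6219, 0.0904, 0.2046]
tcp_rot: [0.031, 3.133, 0.001]
wrist_force: [-0.1, -0.9, -3.1]
width: 0.399
grip_force: 41.0
t 3.73 pos [0.6219 0.0904 0.2046] ydeg 88.9 d [ 0.1458 -0.1512  0.0033] turn 0.0
```

```bash
python3 jog.py '{"segments": [[0.0365,-0.0378,0,0],[0.0365,-0.0378,0,0],[0.0365,-0.0378,0,0],[0.0365,-0.0378,0,0],[0,0,0,0]]}'
python3 jog.py '{"segments": [[0,0,0.06,0],[0,0,0.06,0],[0,0,0.045,0],[0,0,0.015,0],[0,0,0,0]]}'
python3 - <<'E'
from h import *
go(.4732,-.0578,.016)
cv2.imwrite("pics/m.png",cv2.resize(bot.read_camera("scene")[130:270,150:390,::-1],None,fx=3,fy=3))
E
```

```text
time: 4.35
tool_pos: [0.4656, -0.0595, 0.1964]
tcp_rot: [-0.037, -3.134, -0.0]
wrist_force: [1.2, -0.0, -2.4]
width: 0.4
grip_force: 41.3
time: 4.97
tool_pos: [0.4695, -0.0574, 0.0189]
tcp_rot: [-0.031, -3.138, -0.001]
wrist_force: [-0.3, -0.1, -3.2]
width: 0.394
grip_force: 42.3
t 4.97 pos [ 0.4695 -0.0574  0.0189] ydeg 88.9 d [-0.0037 -0.0003  0.0029] turn 0.0
```

View pics/m.png

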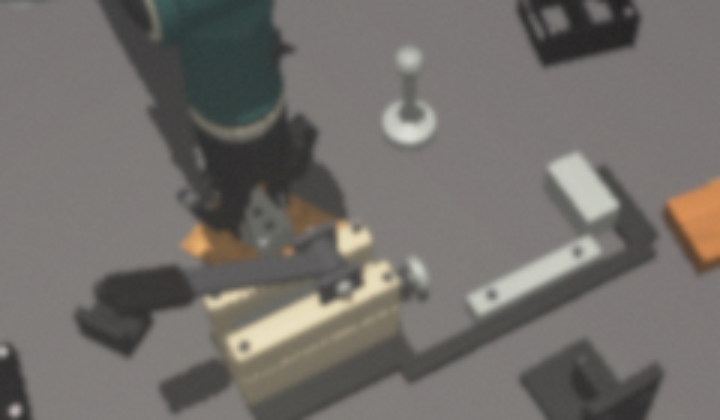

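The block is held over the mat (crop ~265,220), tilted slightly or not at all. I'll lower it and let go.

```bash
python3 jog.py '{"segments": [[0,0,0.003,0],[0,0,0.002,0],[0,0,0,0]]}'
python3 jog.py '{"segments": [[0,0,0,0],[0,0,0,0],[0,0,0,0]]}' 0.7
python3 jog.py '{"segments": [[0,0,-0.02,0],[0,0,-0.06,0],[0,0,-0.06,0],[0,0,-0.05,0],[0,0,0,0]]}'
python3 - <<'E'
from h import *
go(.4841,.3354,.2,64.5)
E
```

```text
time: 5.4
tool_pos: [0.4708, -0.058, 0.0156]
tcp_rot: [0.031, 3.141, -0.0]
wrist_force: [-0.6, 0.1, -3.4]
width: 0.399
grip_force: 42.3
time: 5.78
tool_pos: [0.4709, -0.0581, 0.0157]
tcp_rot: [0.031, 3.141, -0.0]
wrist_force: [-0.1, 0.1, -0.2]
width: 0.699
grip_force: 0.0
time: 6.4
tool_pos: [0.4743, -0.0587, 0.2112]
tcp_rot: [0.031, 3.13, -0.003]
wrist_force: [0.2, 0.2, 0.1]
width: 0.7
grip_force: 0.0
t 6.4 pos [ 0.4743 -0.0587  0.2112] ydeg 88.9 d [-0.0019  0.3942  0.0105] turn 0.425
```

```bash
python3 jog.py '{"segments": [[0,0.056,0,0],[0,0.056,0,0],[0,0.056,0,0],[0,0.056,0,0],[0,0.056,0,0]]}' 0.38
python3 jog.py '{"segments": [[0,0.056,0,0],[0,0.056,0,0],[0,0,0,0.142],[0,0,0,0.142],[0,0,0,0.142]]}'
python3 jog.py '{"segments": [[0,0,0,0]]}'
python3 - <<'E'
from h import *
go(.4841,.3354,.014,64.5)
im=bot.read_camera("top")[:,:,::-1].copy();cv2.imwrite("pics/top1.png",im)
cv2.imwrite("pics/c1.png",cv2.resize(im[200:320,130:350],None,fx=3,fy=3))
hsv=cv2.cvtColor(im,cv2.COLOR_BGR2HSV);steel=((hsv[...,2]>120)&(hsv[...,1]<60)).astype('u1')*255
print(rects(im,steel,"top",.034,(290,255,340,310)))
E
```

```text
time: 7.02
tool_pos: [0.4751, 0.2235, 0.204]
tcp_rot: [-0.031, -3.14, 0.001]
wrist_force: [0.7, 0.0, -0.2]
width: 0.378
grip_force: 0.0
time: 7.65
tool_pos: [0.4773, 0.3338, 0.2034]
tcp_rot: [-0.7, -3.061, 0.003]
wrist_force: [0.0, 0.1, 0.2]
width: 0.379
grip_force: 0.0
time: 7.78
tool_pos: [0.4775, 0.3336, 0.2038]
tcp_rot: [-0.692, -3.063, 0.003]
wrist_force: [0.6, 0.5, -0.2]
width: 0.377
grip_force: 0.0
t 7.78 pos [0.4775 0.3336 0.2038] ydeg 64.6 d [-0.0054  0.0048  0.1898] turn 0.001
[(array([ 0.4097, -0.0869]), array([0.0776, 0.0316]), 89.0, array([310, 297,  30,  13])), (array([ 0.4207, -0.006 ]), array([0.078 , 0.0406]), 31.4, array([290, 284,  19,  26])), (array([ 0.4687, -0.059 ]), array([0.035 , 0.0589]), 88.7, array([307, 270,  14,  23])), (array([ 0.4985, -0.1108]), array([0.0351, 0.0616]), 88.2, array([326, 258,  14,  24])), (array([ 0.5297, -0.0279]), array([0.0623, 0.0189]), 88.9, array([290, 255,  24,   8]))]
```

View pics/c1.png

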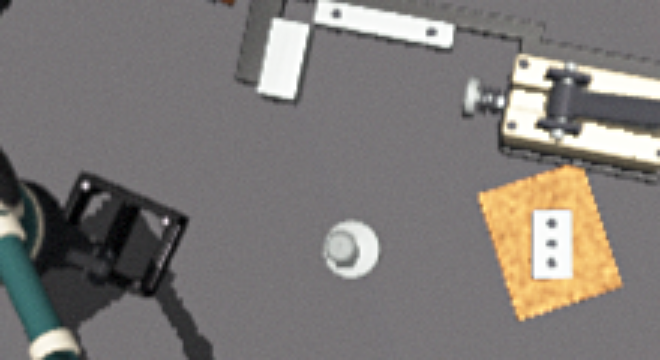

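The block lies flat near the mat centre (crop 552,243) and the fingers are above the casting. Next I'll descend on the rib.

```bash
python3 jog.py '{"segments": [[-0.005,0.005,0.06,0],[0,0,0.05,0],[0,0,0.02,0],[0,0,0,0]]}'
python3 - <<'E'
from h import *
go(.4841,.3354,.014,64.5)
E
```

```text
time: 8.32
tool_pos: [0.4838, 0.3355, 0.0737]
tcp_rot: [-0.693, -3.062, 0.004]
wrist_force: [0.1, 0.5, -0.7]
width: 0.383
grip_force: 0.0
t 8.32 pos [0.4838 0.3355 0.0737] ydeg 64.5 d [-0.0005  0.0002  0.0597] turn 0.0
```

```bash
python3 jog.py '{"segments": [[0,0,0.03,0],[0,0,0.02,0],[0,0,0.01,0],[0,0,0,0]]}'
python3 jog.py '{"segments": [[0,0,0,0],[0,0,0,0],[0,0,0,0]]}' 0.0 50
python3 jog.py '{"segments": [[0,0,-0.005,0],[0,0,-0.02,0],[0,0,-0.055,0],[0,0,-0.03,0],[0,0,0,0]]}'
python3 - <<'E'
from h import *
p=wd(-.004,-.03)
go(*p,.12,78.2)
cv2.imwrite("pics/c2.png",cv2.resize(bot.read_camera("scene")[50:250,230:460,::-1],None,fx=3,fy=3))
E
```

```text
time: 8.82
tool_pos: [0.4847, 0.3362, 0.0151]
tcp_rot: [-0.694, -3.063, 0.001]
wrist_force: [-0.6, -0.1, 1.0]
width: 0.382
grip_force: 0.0
time: 9.2
tool_pos: [0.4858, 0.3368, 0.0164]
tcp_rot: [0.694, 3.062, 0.002]
wrist_force: [-0.1, -0.3, 4.4]
width: 0.107
grip_force: 50.0
time: 9.82
tool_pos: [0.4873, 0.3378, 0.1295]
tcp_rot: [0.693, 3.058, 0.009]
wrist_force: [0.4, 0.1, -4.3]
width: 0.11
grip_force: 49.6
t 9.82 pos [0.4873 0.3378 0.1295] ydeg 64.5 d [-0.2253 -0.1722  0.0093] turn -0.24
```

View pics/c2.png

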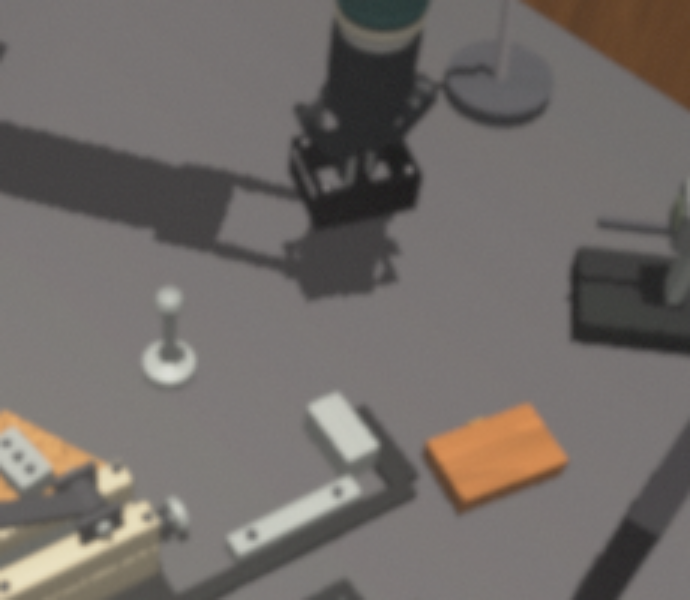

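```bash
python3 jog.py '{"segments": [[-0.044,-0.0344,0,0],[-0.044,-0.0344,0,0],[-0.044,-0.0344,0,0],[-0.044,-0.0344,0,0],[-0.044,-0.0344,0,0]]}'
python3 jog.py '{"segments": [[0,0,0,-0.12],[0,0,0,-0.12],[0,0,0,0],[0,0,0,0]]}'
python3 - <<'E'
from h import *
p=wd(-.008,-.03)
go(*p,.06,78.2)
print(cl(bot.read_state()["tool_pos"]))
cv2.imwrite("pics/c3.png",cv2.resize(bot.read_camera("scene")[130:270,230:420,::-1],None,fx=4,fy=4))
E
```

```text
time: 10.5
tool_pos: [0.6076, 0.0844, 0.1222]
tcp_rot: [-0.693, -3.059, 0.002]
wrist_force: [0.8, -0.0, -4.2]
width: 0.108
grip_force: 49.7
time: 11.0
tool_pos: [0.608, 0.0863, 0.1236]
tcp_rot: [-0.325, -3.122, 0.001]
wrist_force: [0.2, -0.5, -4.4]
width: 0.102
grip_force: 49.9
t 11.0 pos [0.608  0.0863 0.1236] ydeg 78.1 d [-0.0045  0.0009  0.0636] turn -0.002
[-0.0123 -0.0308]
```

View pics/c3.png

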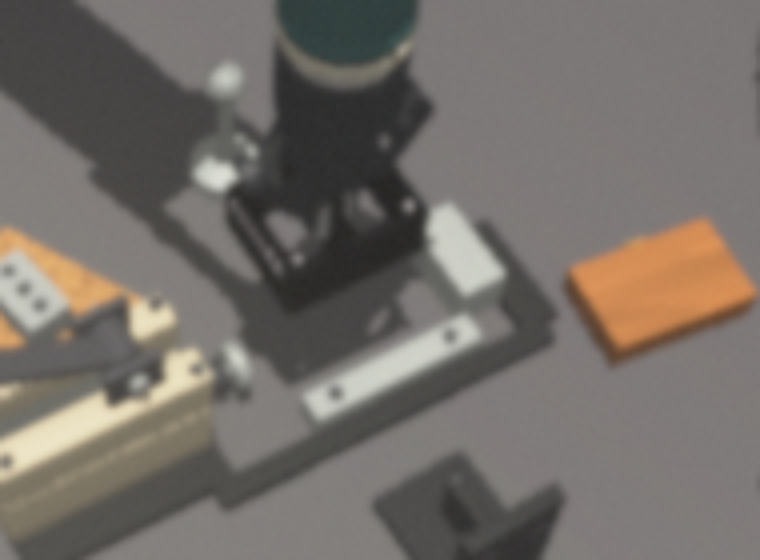

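The casting is over the bay and parallel to the rail (its long edge runs from (290,305) to (420,245) in the crop). I'll lower it in front of the rail, then slide it home.

```bash
python3 jog.py '{"segments": [[0,0,0.05,0],[0,0,0.04,0],[0,0,0.01,0],[0,0,0.003,0],[0,0,0,0]]}'
python3 - <<'E'
from h import *
go(*wd(-.008,-.03),.017,78.2);print(cl(bot.read_state()["tool_pos"]))
E
```

```text
time: 11.68
tool_pos: [0.6109, 0.0865, 0.0241]
tcp_rot: [0.322, 3.122, 0.001]
wrist_force: [0.3, 0.6, -5.2]
width: 0.106
grip_force: 49.8
t 11.68 pos [0.6109 0.0865 0.0241] ydeg 78.2 d [-0.0015 -0.      0.0071] turn 0.0
[-0.0096 -0.03  ]
```

```bash
python3 jog.py '{"segments": [[0,0,0.004,0],[0,0,0.002,0],[0,0,0,0]]}'
python3 jog.py '{"segments": [[-0.003,0,0,0],[-0.002,0,0,0],[-0.002,0,0,0],[0,0,0,0]]}'
python3 jog.py '{"segments": [[-0.001,0,0,0],[-0.001,0,0,0],[0,0,0,0]]}'
python3 -c "
from h import *;print(cl(bot.read_state()['tool_pos']))"
```

```text
time: 12.05
tool_pos: [0.6094, 0.0862, 0.0166]
tcp_rot: [0.323, 3.125, 0.0]
wrist_force: [-0.5, -0.7, -4.8]
width: 0.105
grip_force: 50.1
time: 12.55
tool_pos: [0.6167, 0.0848, 0.0165]
tcp_rot: [0.323, 3.124, 0.0]
wrist_force: [-0.7, 0.2, -2.2]
width: 0.108
grip_force: 50.2
time: 12.92
tool_pos: [0.6181, 0.0844, 0.0165]
tcp_rot: [0.323, 3.125, 0.0]
wrist_force: [-1.3, 0.1, 0.7]
width: 0.108
grip_force: 50.6
[-0.0021 -0.0305]
```

```bash
python3 jog.py '{"segments": [[-0.001,0,0,0],[-0.001,0,0,0],[-0.001,0,0,0],[0,0,0,0]]}'
python3 jog.py '{"segments": [[-0.001,0,0,0],[-0.001,0,0,0],[0,0,0,0]]}'
python3 -c "
from h import *;print(cl(bot.read_state()['tool_pos']))"
```

```text
time: 13.42
tool_pos: [0.6211, 0.0838, 0.0165]
tcp_rot: [0.323, 3.125, 0.0]
wrist_force: [-3.6, 0.6, 2.7]
width: 0.109
grip_force: 51.0
time: 13.8
tool_pos: [0.6216, 0.0837, 0.0165]
tcp_rot: [-0.323, -3.122, -0.0]
wrist_force: [-8.7, 1.8, 7.8]
width: 0.104
grip_force: 51.7
[ 0.0015 -0.0305]
```

```bash
python3 jog.py '{"segments": [[-0.001,0,0,0],[0,0,0,0],[0,0,0,0]]}'
python3 jog.py '{"segments": [[0,0,0,0],[0,0,0,0],[0,0,0,0]]}' 0.38
python3 jog.py '{"segments": [[0,0,-0.03,0],[0,0,-0.05,0],[0,0,-0.06,0],[0,0,-0.06,0],[0,0,-0.06,0]]}'
python3 - <<'E'
from h import *
go(*wd(0,-.352),.26,78.2)
E
```

```text
time: 14.18
tool_pos: [0.6218, 0.0838, 0.0165]
tcp_rot: [-0.323, -3.12, -0.0]
wrist_force: [-10.4, 3.6, 9.6]
width: 0.106
grip_force: 52.0
time: 14.55
tool_pos: [0.6247, 0.083, 0.0164]
tcp_rot: [0.323, 3.124, 0.0]
wrist_force: [0.8, 0.0, 0.1]
width: 0.383
grip_force: 0.0
time: 15.18
tool_pos: [0.6241, 0.083, 0.2783]
tcp_rot: [0.323, 3.124, 0.0]
wrist_force: [1.1, 0.7, 0.3]
width: 0.377
grip_force: 0.0
t 15.18 pos [0.6241 0.083  0.2783] ydeg 78.2 d [ 0.004  -0.3213  0.0183] turn -0.0
```

```bash
python3 jog.py '{"segments": [[0.001,-0.061,0,0],[0.001,-0.061,0,0],[0.001,-0.061,0,0],[0,-0.061,0,0],[0,-0.061,0,0]]}' 0.0 40
python3 jog.py '{"segments": [[0,0,0.03,0],[0,0,0,0]]}'
python3 - <<'E'
from h import *
go(*wd(0,-.336),.215,78.2)
im=bot.read_camera("top")[:,:,::-1].copy();cv2.imwrite("pics/top2.png",im)
cv2.imwrite("pics/c4.png",cv2.resize(im[180:300,200:400],None,fx=4,fy=4,interpolation=cv2.INTER_CUBIC))
E
```

```text
time: 15.8
tool_pos: [0.5583, -0.2169, 0.2765]
tcp_rot: [0.323, 3.124, -0.001]
wrist_force: [0.8, 0.3, -0.4]
width: 0.001
grip_force: 0.0
time: 16.05
tool_pos: [0.5567, -0.2151, 0.2434]
tcp_rot: [-0.325, -3.12, -0.003]
wrist_force: [0.1, 0.3, -0.6]
width: -0.001
grip_force: 0.0
t 16.05 pos [ 0.5567 -0.2151  0.2434] ydeg 78.1 d [-0.0011  0.0003  0.0284] turn -0.002
```

View pics/c4.png

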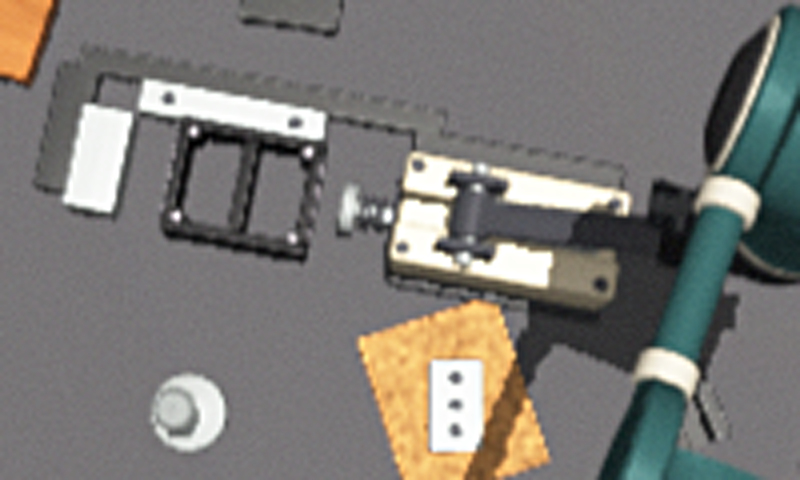

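The casting sits square against the rail (crop 175–325 × 120–260), with the pad (345,210) clear behind it and the paddle under the gripper. I'll start pumping.

```bash
python3 jog.py '{"segments": [[0,0,0.03,0],[0,0,0.03,0],[0,0,0.03,0],[0,0,0.025,0],[0,0,0.012,0]]}'
python3 jog.py '{"segments": [[0,0,0.004,0],[0,0,0,0]]}'
```

```text
time: 16.73
tool_pos: [0.562, -0.2165, 0.1231]
tcp_rot: [0.318, 3.119, -0.008]
wrist_force: [-2.7, -4.3, 12.9]
width: 0.001
grip_force: 6.3
time: 16.98
tool_pos: [0.562, -0.2165, 0.12]
tcp_rot: [0.318, 3.119, -0.008]
wrist_force: [-2.5, -3.4, 10.5]
width: 0.002
grip_force: 5.7
```

```bash
python3 jog.py '{"segments": [[0,0,0.005,0],[0,0,0.004,0],[0,0,0,0]]}'
python3 jog.py '{"segments": [[0,0,0.004,0],[0,0,0.002,0],[0,0,0,0]]}'
```

```text
time: 17.35
tool_pos: [0.562, -0.2163, 0.111]
tcp_rot: [0.318, 3.119, -0.007]
wrist_force: [-0.8, -3.6, 6.2]
width: 0.003
grip_force: 3.1
time: 17.73
tool_pos: [0.5623, -0.2163, 0.1099]
tcp_rot: [0.318, 3.118, -0.007]
wrist_force: [-13.3, 0.8, 34.5]
width: -0.003
grip_force: 17.2
```

Stop is at TCP z ≈ 0.110. Now back up.

```bash
python3 jog.py '{"segments": [[0,0,-0.03,0],[0,0,-0.04,0],[0,0,-0.04,0],[0,0,-0.015,0],[0,0,0,0]]}'
python3 -c "
from h import *
go(*wd(0,-.336),.110,78.2)"
```

```text
time: 18.35
tool_pos: [0.56, -0.2146, 0.2272]
tcp_rot: [0.32, 3.122, -0.002]
wrist_force: [-0.7, -0.4, 0.1]
width: 0.001
grip_force: 0.0
t 18.35 pos [ 0.56   -0.2146  0.2272] ydeg 78.3 d [ 0.0026 -0.0007  0.1172] turn 0.001
```

```bash
for k in 1; do python3 jog.py '{"segments": [[0.002,0,0.03,0],[0,0,0.035,0],[0,0,0.03,0],[0,0,0.02,0],[0,0,0.007,0]]}'; done
python3 jog.py '{"segments": [[0,0,0,0],[0,0,0,0]]}'
```

```text
time: 18.98
tool_pos: [0.5582, -0.216, 0.1095]
tcp_rot: [0.321, 3.123, -0.004]
wrist_force: [-21.4, 5.0, 65.2]
width: 0.003
grip_force: 32.3
time: 19.23
tool_pos: [0.558, -0.216, 0.1099]
tcp_rot: [0.321, 3.122, -0.005]
wrist_force: [-12.0, 1.7, 38.8]
width: 0.004
grip_force: 19.2
```

```bash
python3 jog.py '{"segments": [[0,0,-0.03,0],[0,0,-0.04,0],[0,0,-0.04,0],[0,0,-0.012,0],[0,0,0,0]]}'
python3 jog.py '{"segments": [[0,0,0.03,0],[0,0,0.035,0],[0,0,0.03,0],[0,0,0.02,0],[0,0,0.006,0]]}'
python3 jog.py '{"segments": [[0,0,0,0],[0,0,0,0]]}'
python3 jog.py '{"segments": [[0,0,-0.03,0],[0,0,-0.04,0],[0,0,-0.04,0],[0,0,-0.012,0],[0,0,0,0]]}'
python3 - <<'E'
from h import *
go(*wd(0,-.336),.110,78.2)
im=bot.read_camera("top")[:,:,::-1].copy();cv2.imwrite("pics/top3.png",im)
cv2.imwrite("pics/c5.png",cv2.resize(im[190:270,200:360],None,fx=5,fy=5,interpolation=cv2.INTER_CUBIC))
E
```

```text
time: 19.85
tool_pos: [0.5564, -0.2142, 0.2242]
tcp_rot: [-0.322, -3.124, -0.0]
wrist_force: [-0.3, -0.1, -0.3]
width: -0.004
grip_force: 0.0
time: 20.48
tool_pos: [0.5576, -0.2161, 0.1096]
tcp_rot: [0.322, 3.124, -0.004]
wrist_force: [-19.5, 3.0, 60.4]
width: 0.001
grip_force: 30.0
time: 20.72
tool_pos: [0.5575, -0.2161, 0.1098]
tcp_rot: [0.322, 3.123, -0.004]
wrist_force: [-11.6, 1.6, 37.4]
width: 0.001
grip_force: 18.8
time: 21.35
tool_pos: [0.5561, -0.2143, 0.2246]
tcp_rot: [-0.322, -3.123, -0.0]
wrist_force: [-0.7, -0.0, -0.5]
width: -0.001
grip_force: 0.0
t 21.35 pos [ 0.5561 -0.2143  0.2246] ydeg 78.2 d [-0.002  -0.0004  0.1146] turn 0.0
```

View pics/c5.png

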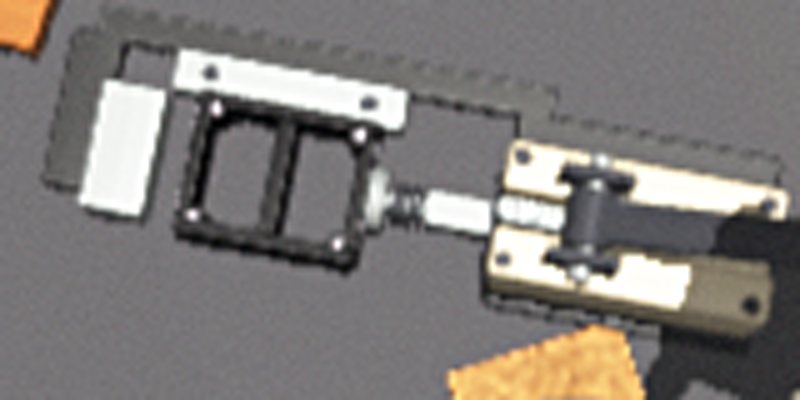

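Three strokes in, the pad (378,195) bears on the casting (180–380) and a gap to the anvil (165) remains.

```bash
cat > m.py <<'E'
from h import *
def casting(f,P):
    g=cv2.cvtColor(cv2.imread(f),cv2.COLOR_BGR2GRAY).astype(float);w=[]
    for p in P:
        x,y=int(round(p[0])),int(round(p[1]));s=g[y-2:y+3,x-2:x+3];s=np.clip(s-s.min()-25,0,None);yy,xx=np.mgrid[y-2:y+3,x-2:x+3]
        w.append(cl(pt("top",((s*xx).sum()/s.sum(),(s*yy).sum()/s.sum()),.045)))
    w=np.array(w);d=w[0]-w[1];e=w[3]-w[2];print("casting",w.mean(0),"yaw err",-d[0]/d[1],-e[0]/e[1])
if __name__=="__main__":
    casting("pics/top2.png",[(200+a/4,180+b/4) for a,b in((194,131),(308,152),(292,238),(176,215))])
    casting("pics/top3.png",[(200+a/5,190+b/5) for a,b in((217,107),(361,133),(339,244),(193,215))])
    A=lambda a,b,z:cl(pt("top",(200+a/5,190+b/5),z))
    print("anvil top edge",A(165,90,.04),A(148,218,.04),"rail edge y",A(405,130,.026))
E
python3 m.py
```

```text
casting [ 0.0004  -0.03215] yaw err 0.007453416149068321 -0.007490636704119848
casting [ 0.00065 -0.01765] yaw err -0.009937888198757747 -0.012484394506866427
anvil top edge [0.0349 0.0512] [-0.036  0.046] rail edge y [ 0.0394 -0.0815]
```

```bash
python3 jog.py '{"segments": [[0,0,0.03,0],[0,0,0.035,0],[0,0,0.03,0],[0,0,0.02,0],[0,0,0.005,0]]}'
python3 jog.py '{"segments": [[0,0,0,0],[0,0,0,0]]}'
python3 jog.py '{"segments": [[0,0,-0.03,0],[0,0,-0.04,0],[0,0,-0.04,0],[0,0,-0.010,0],[0,0,0,0]]}'
python3 - <<'E'
from m import *
im=bot.read_camera("top")[:,:,::-1].copy();cv2.imwrite("pics/top4.png",im)
# predicted screws: earlier ones shifted by 12 mm along clamp y
P=[(200+a/5,190+b/5) for a,b in((217,107),(361,133),(339,244),(193,215))]
P=[pix("top",[*(pt("top",p,.045)+.012*CY),.045]) for p in P]
casting("pics/top4.png",P)
E
```

```text
time: 22.02
tool_pos: [0.5575, -0.2161, 0.1097]
tcp_rot: [0.322, 3.124, -0.004]
wrist_force: [-13.7, 2.5, 46.6]
width: 0.003
grip_force: 23.2
time: 22.28
tool_pos: [0.5574, -0.2161, 0.11]
tcp_rot: [0.322, 3.123, -0.004]
wrist_force: [-7.6, 0.2, 26.8]
width: -0.001
grip_force: 13.9
time: 22.9
tool_pos: [0.5559, -0.2142, 0.2245]
tcp_rot: [-0.323, -3.123, -0.001]
wrist_force: [-0.6, 0.7, -1.1]
width: 0.002
grip_force: 0.0
casting [ 0.00045  -0.005125] yaw err -0.002493765586034898 -0.00501882057716438
```

```bash
python3 jog.py '{"segments": [[0,0,0.03,0],[0,0,0.035,0],[0,0,0.03,0],[0,0,0.02,0],[0,0,0.005,0]]}'
python3 jog.py '{"segments": [[0,0,0,0],[0,0,0,0]]}'
python3 jog.py '{"segments": [[0,0,-0.03,0],[0,0,-0.04,0],[0,0,-0.04,0],[0,0,-0.04,0],[0,0,0,0]]}'
python3 - <<'E'
from m import *
im=bot.read_camera("top")[:,:,::-1].copy();cv2.imwrite("pics/top5.png",im)
P=[(200+a/5,190+b/5) for a,b in((217,107),(361,133),(339,244),(193,215))]
P=[pix("top",[*(pt("top",p,.045)+.0175*CY),.045]) for p in P]
casting("pics/top5.png",P)
a=[cv2.resize(cv2.imread(f)[195:260,215:345],None,fx=4,fy=4,interpolation=cv2.INTER_CUBIC) for f in("pics/top4.png","pics/top5.png")]
cv2.imwrite("pics/c6.png",np.vstack(a))
E
```

```text
time: 23.58
tool_pos: [0.5576, -0.2162, 0.1097]
tcp_rot: [0.322, 3.124, -0.004]
wrist_force: [-13.7, 1.2, 45.3]
width: -0.003
grip_force: 23.0
time: 23.82
tool_pos: [0.5574, -0.2162, 0.1099]
tcp_rot: [0.322, 3.123, -0.004]
wrist_force: [-8.2, -0.3, 27.0]
width: -0.001
grip_force: 13.7
time: 24.45
tool_pos: [0.5578, -0.215, 0.2579]
tcp_rot: [0.322, 3.122, -0.002]
wrist_force: [-0.1, -0.3, 0.7]
width: 0.001
grip_force: 0.0
casting [0.000725 0.001575] yaw err 0.002493765586034898 -0.003764115432873296
```

View pics/c6.png

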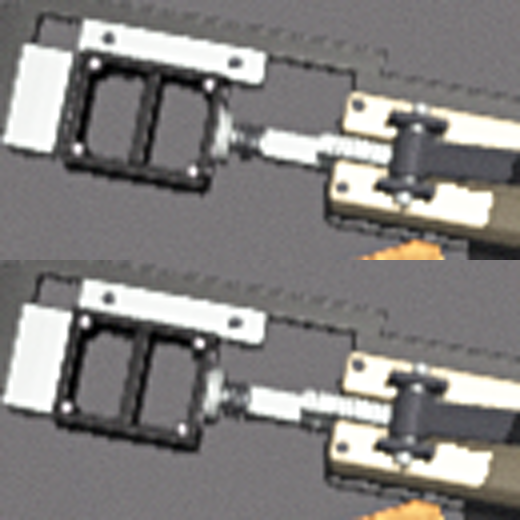

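The lower half shows the casting against the anvil, with the spring gap shorter than before. I'll measure the ram and pad shift from profiles along the ram axis.

```bash
python3 - <<'E'
from h import *
ys=np.arange(-.13,-.03,.0005)
for f in(2,3,4,5):
    im=cv2.cvtColor(cv2.imread(f"pics/top{f}.png"),cv2.COLOR_BGR2GRAY)
    p=np.mean([cv2.remap(im,*[np.array([[pix("top",[*wd(x,y),.034])[k] for y in ys]],np.float32) for k in(0,1)],cv2.INTER_CUBIC)[0].astype(float) for x in(-.004,-.002,0)],0)
    print(f,"y:",[(int(round(ys[i]*1000)),int(p[i])) for i in range(0,200,4)])
E
```

```text
2 y: [(-130, 194), (-128, 115), (-126, 93), (-124, 139), (-122, 159), (-120, 132), (-118, 158), (-116, 133), (-114, 128), (-112, 183), (-110, 204), (-108, 227), (-106, 243), (-104, 242), (-102, 205), (-100, 151), (-98, 121), (-96, 117), (-94, 119), (-92, 120), (-90, 118), (-88, 120), (-86, 109), (-84, 94), (-82, 88), (-80, 79), (-78, 74), (-76, 74), (-74, 80), (-72, 102), (-70, 119), (-68, 121), (-66, 120), (-64, 119), (-62, 120), (-60, 119), (-58, 120), (-56, 120), (-54, 119), (-52, 119), (-50, 120), (-48, 118), (-46, 121), (-44, 129), (-42, 118), (-40, 68), (-38, 21), (-36, 32), (-34, 74), (-32, 74)]
3 y: [(-130, 253), (-128, 251), (-126, 251), (-124, 251), (-122, 251), (-120, 251), (-118, 251), (-116, 251), (-114, 251), (-112, 250), (-110, 250), (-108, 251), (-106, 252), (-104, 254), (-102, 251), (-100, 218), (-98, 168), (-96, 128), (-94, 101), (-92, 111), (-90, 159), (-88, 138), (-86, 102), (-84, 95), (-82, 128), (-80, 177), (-78, 203), (-76, 216), (-74, 234), (-72, 245), (-70, 233), (-68, 176), (-66, 114), (-64, 79), (-62, 67), (-60, 54), (-58, 81), (-56, 119), (-54, 123), (-52, 120), (-50, 117), (-48, 119), (-46, 119), (-44, 119), (-42, 121), (-40, 120), (-38, 120), (-36, 118), (-34, 119), (-32, 121)]Traceback (most recent call last):
  File "<stdin>", line 5, in <module>
  File "h.py", line 9, in pix
    i=bot.camera_info(n);T=np.linalg.inv(np.array(i["extrinsics"]));c=T[:3,:3]@np.array(P)+T[:3,3]
ValueError: time passes only in moves, steps and waits
```

```bash
python3 - <<'E'
from h import *
I=bot.camera_info("top");K=np.array(I["intrinsics"]);T=np.linalg.inv(np.array(I["extrinsics"]))
ys=np.arange(-.145,-.03,.0005)
for f in(2,3,4,5):
    im=cv2.cvtColor(cv2.imread(f"pics/top{f}.png"),cv2.COLOR_BGR2GRAY);pr=[]
    for x in(-.004,-.002,0):
        W=np.c_[C0+x*CX+ys[:,None]*CY,np.full(len(ys),.034)];u=(W@T[:3,:3].T+T[:3,3])@K.T;u=(u[:,:2]/u[:,2:]).astype(np.float32)
        pr.append(cv2.remap(im,u[None,:,0],u[None,:,1],cv2.INTER_LINEAR)[0].astype(float))
    p=np.mean(pr,0)
    # pad front: last y with p>180 ; ram sleeve end: last y with p>235 before the pad by >15 mm
    pf=ys[np.where(p>180)[0].max()];sl=ys[np.where((p>180)&(ys<pf-.014))[0].max()]
    print(f,"pad",round(pf*1e3,1),"sleeve",round(sl*1e3,1),"gap",round((pf-sl)*1e3,1))
    if f==5: print([(int(round(ys[i]*1000)),int(p[i])) for i in range(50,230,4)])
E
```

```text
2 pad -101.5 sleeve -130.0 gap 28.5
3 pad -68.5 sleeve -99.0 gap 30.5
4 pad -55.5 sleeve -85.5 gap 30.0
5 pad -49.0 sleeve -78.5 gap 29.5
[(-120, 106), (-118, 104), (-116, 119), (-114, 166), (-112, 249), (-110, 253), (-108, 252), (-106, 251), (-104, 250), (-102, 250), (-100, 250), (-98, 250), (-96, 251), (-94, 251), (-92, 251), (-90, 250), (-88, 249), (-86, 250), (-84, 252), (-82, 254), (-80, 222), (-78, 171), (-76, 148), (-74, 130), (-72, 122), (-70, 122), (-68, 111), (-66, 109), (-64, 127), (-62, 173), (-60, 176), (-58, 193), (-56, 224), (-54, 239), (-52, 238), (-50, 214), (-48, 146), (-46, 99), (-44, 73), (-42, 63), (-40, 62), (-38, 93), (-36, 115), (-34, 120), (-32, 121)]
```

```bash
python3 - <<'E'
from h import *
I=bot.camera_info("top");K=np.array(I["intrinsics"]);T=np.linalg.inv(np.array(I["extrinsics"]))
out=[]
for f in(3,4,5):
    im=cv2.cvtColor(cv2.imread(f"pics/top{f}.png"),cv2.COLOR_BGR2GRAY)
    ys=np.arange(-.20,-.03,.0005);xs=np.arange(-.025,.025,.0005)
    X,Y=np.meshgrid(xs,ys);W=np.c_[C0+X.reshape(-1,1)*CX+Y.reshape(-1,1)*CY,np.full(X.size,.034)];u=(W@T[:3,:3].T+T[:3,3])@K.T;u=(u[:,:2]/u[:,2:]).astype(np.float32)
    r=cv2.remap(im,u[:,0].reshape(X.shape),u[:,1].reshape(X.shape),cv2.INTER_CUBIC).T
    out.append(cv2.resize(r,None,fx=2.3,fy=1.9))
cv2.imwrite("pics/c7.png",np.vstack(out));print(out[0].shape)
E
```

```text
(190, 782)
```

View pics/c7.png

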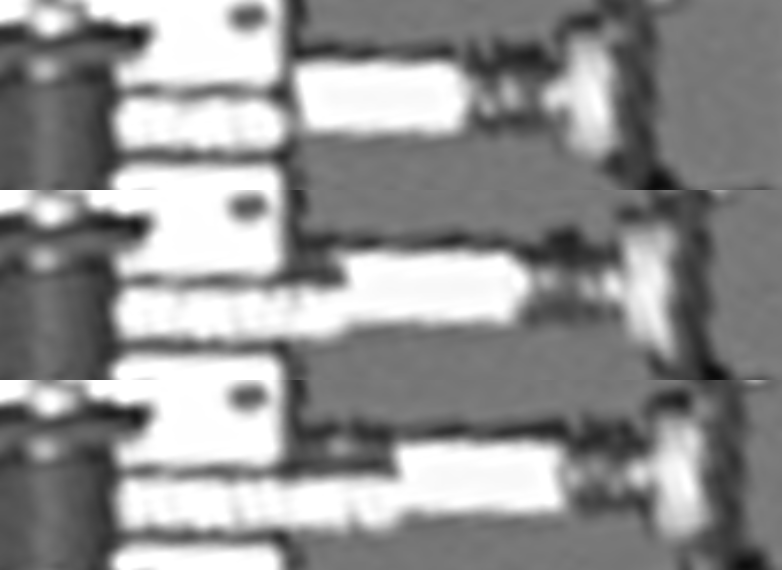

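The ram moved 12 mm on the fifth stroke (sleeve back end 342→397 px). The pad moved only 6.7 mm, so it is squeezed about 5–8 mm. A part stroke of 6 mm or nothing will centre it safely in the window.

```bash
python3 jog.py '{"segments": [[0,0,0.04,0],[0,0,0.035,0],[0,0,0.03,0],[0,0,0.014,0],[0,0,0,0]]}'
python3 jog.py '{"segments": [[0,0,-0.04,0],[0,0,-0.04,0],[0,0,-0.04,0],[0,0,-0.02,0],[0,0,0,0]]}'
python3 - <<'E'
from m import *
im=bot.read_camera("top")[:,:,::-1].copy();cv2.imwrite("pics/top6.png",im)
P=[(200+a/5,190+b/5) for a,b in((217,107),(361,133),(339,244),(193,215))]
P=[pix("top",[*(pt("top",p,.045)+.0185*CY),.045]) for p in P]
casting("pics/top5.png",P);casting("pics/top6.png",P)
I=bot.camera_info("top");K=np.array(I["intrinsics"]);T=np.linalg.inv(np.array(I["extrinsics"]))
ys=np.arange(-.14,-.03,.0005)
for f in(4,5,6):
    im=cv2.cvtColor(cv2.imread(f"pics/top{f}.png"),cv2.COLOR_BGR2GRAY);res=[]
    for x in(.003,.0045,-.002): # two lines over the sleeve's far edge (threads are thinner), one on the axis
        W=np.c_[C0+x*CX+ys[:,None]*CY,np.full(len(ys),.034)];u=(W@T[:3,:3].T+T[:3,3])@K.T;u=(u[:,:2]/u[:,2:]).astype(np.float32)
        p=cv2.remap(im,u[None,:,0],u[None,:,1],cv2.INTER_LINEAR)[0]
        res.append([float(round(ys[i]*1e3,1)) for i in np.where(np.diff((p>180).astype(int))!=0)[0]])
    print(f,res)
E
```

```text
time: 25.12
tool_pos: [0.5558, -0.2158, 0.1356]
tcp_rot: [-0.322, -3.123, 0.004]
wrist_force: [-2.3, -3.2, 12.1]
width: -0.001
grip_force: 5.6
time: 25.75
tool_pos: [0.5567, -0.2145, 0.2767]
tcp_rot: [-0.323, -3.125, 0.0]
wrist_force: [0.1, 0.5, -0.2]
width: -0.002
grip_force: 0.0
casting [0.000725 0.001575] yaw err 0.002493765586034898 -0.003764115432873296
casting [0.00075 0.0016 ] yaw err -0.0 -0.005012531328320815
4 [[-86.5, -67.0, -56.0], [-87.5, -65.0, -56.5], [-125.0, -85.5, -68.5, -66.0, -64.5, -55.5]]
5 [[-78.5, -57.0, -49.0], [-78.5, -56.5, -48.5], [-114.0, -79.0, -62.5, -49.5]]
6 [[-78.5, -77.0, -73.5, -57.0, -49.0], [-78.0, -77.0, -72.5, -56.5, -48.5], [-108.0, -79.0, -62.5, -49.0]]
```

The part stroke moved the ram 6 mm (sleeve back end −114→−108) while the casting stayed put against the anvil. The pad is now squeezed about 11–14 mm and the lever is up, so I'll hand in.

```bash
python3 -c "
from workcell import bot
print(bot.finish_job())"
```

```text
the job is handed in; nothing more can be done
None
```

I handed the job in at about 26 s, without seeing a verdict: the setting block is flat on the mat, the casting is against the rail and anvil, the pad is squeezed in an estimated 11–14 mm (5 full strokes plus a part stroke), and the lever is up.

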